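# Chuck the flat-headed boring bit

## Task

Fit the flat-headed boring bit in the leaning chuck: first turn the chuck's sleeve to open its jaws all the way, then take the flat-headed bit from the wooden rack and set it shank first all the way down in the chuck, and turn the sleeve back until the three jaws hold the bit tight. Leave the other two bits standing in the rack and do not knock over the oil bottle.

Things in the scene. Friction and masses are not known exactly. Their poses are not given: they have to be found in the camera images.
- chuck: Fixed green cast stand that carries the chuck, base plate 190 x 140 mm, 24 mm thick. Origin on the table; the plate is centred 60 mm along its +x, z is up. The chuck on it leans 0.56 rad (32 deg) from vertical towards the stand's own -x side; its mouth is about 150 mm over the table.
- chuck_seat (a point): Centre of the flat floor inside the chuck, on the chuck's axis, where the end of a fully inserted shank comes to rest; the lowest 14 mm above it is a pocket 19 mm across that centres the shank. Its z is the chuck's axis, pointing out of the mouth (up and leaning 0.56 rad).
- chuck_mouth (a point): Centre of the front (upper) rim of the sleeve, on the axis, 45 mm out from the seat; same axes as the seat. The sleeve is a round ribbed steel tube 58 mm in outer diameter and 41 mm long, 4 to 45 mm out from the seat. The three jaw tips stand 4 mm further out than the rim.
- chuck_sleeve (a joint): Turn of the sleeve about the chuck's axis, rad. 0 = jaws closed to a 12 mm opening, 1.5 (stop) = fully open, 22 mm; the three jaws move together, 3.33 mm each per rad. Grows counterclockwise seen looking into the mouth (positive about the point's z); clockwise closes. Stiff (friction 0.25 N m), stays where left. On the 16 mm shank jaws touch at about 0.60; see jaw0 for tightness.
- jaw0: The lowest of three steel jaws inside the sleeve, 9 mm radially x 16 mm wide, 20 to 49 mm out from the seat; origin on the axis at the seat when closed, x radially outward. For a firm hold turn the sleeve on clockwise some 0.2 to 0.4 rad past touching the shank (it gives a little and resists more and more); let go, it springs back to about 0.43 to 0.50 and stays.
- jaw1: The second jaw, 120 degrees round; same shape.
- jaw2: The third jaw, 240 degrees round; same shape.
- rack: Fixed wooden block 90 (its x) x 270 (its y) x 50 mm high, origin centre of underside. Three square holes 18 mm wide and 40 mm deep in a row along its y at -85, 0 and +85 mm; each holds a bit standing on its shank, shank end 10 mm above the table.
- flat_bit: Steel boring bit with a flat-topped cylindrical head: 38 mm diameter, 22 mm high, on a 16 mm diameter shank 63 mm long with a domed end; 3 mm spur on top; 88 mm in all, about 0.22 kg. Origin at the centre of the shank's end, z along the bit to the head. It is the one bit with a broad flat head, and stands in any of the three holes.
- cone_bit: Steel countersink bit, same shank, pointed conical head 30 mm diameter and 30 mm high. Origin at the shank's end. To be left in the rack.
- auger_bit: Slender steel auger bit, same shank, spiral 19 mm wide and 62 mm high above it. Origin at the shank's end. To be left in the rack.
- oil_bottle: Grey plastic oil bottle with black cap, 54 mm diameter, 150 mm tall, standing loose on the table; origin centre of underside. Must stay standing.

How it is judged:
By the outcome, as a careful person would: the job done as asked, in the order asked, and still so for the second after the job is handed in, with the robot touching nothing.
It also fails if it takes over 67 s, if anything falls off the work surface, if the arm or the gripper's body presses on something with over 40 N, if the wrist force passes 120 N, or if a joint passes its speed limit or range.

## Robot

A 7-joint arm with a two-finger parallel gripper is mounted at the origin on the work surface. World frame = base frame: x ahead of the robot, y to its left, z up, the work surface at z = 0. Lengths are in m, angles in rad, forces in N, time in s.
With the tool pointing down it reaches from about 0.425 to 0.875 m from the base axis. Payload 4.7 kg.
Tool frame: the origin (TCP) lies midway between the tips of the shut fingers; the grasp point (between the pads) lies 19 mm behind it; z points along the fingers, y is the line along which they close (so a half turn about z gives the same grasp; the last joint's range is limited). The gripper opens to 85 mm and grips with 20 to 120 N. Pads are 22 mm wide; open, the fingers measure 114 mm over their backs; the gripper's body (76 mm by 85 mm) begins 54 mm behind the grasp point. The pads swing forward as they close: fully open they stand 13 mm farther back than shut.
Start: joints at [1.189, 0.321, -0.07, 1.45, 0.023, 1.371, -0.057], TCP at [0.251, -0.6, 0.231] pointing down, gripper open.
Joint ranges: [-2.86, 2.86], [-0.3, 2.09], [-1.38, 1.24], [0.06, 2.45], [-1.56, 4.7], [0.09, 2.05], [-2.69, 2.69]. Speed limits (rad/s): [2.57, 2.57, 3.14, 3.14, 3.14, 3.14, 3.14].

## Interface

Orientations are given as a unit quaternion [w, x, y, z].
In Python, from workcell import robot gives the robot as it stands.
- The arm moves only by the tool servo_tool, never from a script. Its arguments are lists of equal length, an entry for each row: "translation": the shift along the tool's x, y, z in units of 25 mm (1.0 is 25 mm), a list of three; "twist": the turn, a rotation vector about the tool's x, y, z in units of 5 degrees (1.0 is 5 degrees), a list of three; "gripper": the opening, from 0 (shut) to 1 (fully open). A call has exactly 8 rows; each row is the pose to reach, as a shift and turn from the pose commanded when the call began, along the tool's axes at that moment; what a row does not reach only later rows make up. A row lasts 1/10 s, in which the tool goes at most 50 mm and 8.59 degrees, less where a joint would pass 70% of its speed; a pose out of reach is approached as far as the arm can. A call with a gripper value outside its range is refused whole. The fingers move at their own pace and stop on an object; the grip force is fixed at half the most. Time passes only in rows, so rows that repeat a pose let the fingers close, or fill a call up. It gives the time, the measured TCP pose, the force, the opening and the grip force at its end, in the units of the state.
- robot.read_state(): the state, without advancing time (a new reading comes with each control period).
- robot.read_camera(name): name is "scene" or "top" or "wrist"; returns a dict with "img" (400x640x3 uint8, red, green, blue), "range_z" (400x640 float32, m along the optical axis (not along the pixel's ray), 0 where there is no reading), "fx", "fy", "cx", "cy" (pixels), "D" ([k1, k2, p1, p2, k3] as OpenCV has them; the pictures are not rectified), "world_from_camera" (4x4, takes a point from camera to world coordinates). Camera axes: x right, y up, looking along -z (the intrinsics and any distortion apply to the point x, -y, -z); pixel columns grow to the right and rows downward; lengths in m; the calibration is good to about 2 mm. A picture is of the moment at which its call begins.
- robot.hand_in(): hands the job in; it is judged then, once.
The state is a dict: "t": time; "joint_pos": joint angles; "dq": joint speeds; "joint_efforts": joint torques, N m; "tool_pos": TCP position; "tool_rot": TCP orientation; "contact_force": force on the tool from outside, world axes, zero at the start; "torque": the same for the moment, N m; "finger_gap": finger opening in m; "grasp_force": force on a finger pad.
Only numpy, scipy, OpenCV 4.12 (cv2) and the standard library are available. Lean on these libraries where they do the work, as an engineer would, in place of code of your own. Each camera call takes 0.05 s, during which the arm holds its last target. There are 200 camera calls.

## Working session

There is one attempt and no reset: what is moved stays moved. The work goes in short steps, Python scripts to look and compute and a tool call to move; the robot and the scene stay as the last step left them, time stands still between calls to the robot, and variables do not carry over. Pictures are saved under pics/ and viewed, at most 10 in all, crops included, and the job is handed in when it is done.

Besides the shell and the picture viewer there is one more tool, called after "Emit:" as a command line: name --argument value ..., lists and objects as JSON in quotes. servo_tool: Moves the arm, as the interface text tells. Its arguments: {"type":"object","properties":{"translation":{"type":"array"},"twist":{"type":"array"},"gripper":{"type":"array"}},"required":["translation","twist","gripper"]}

```bash
mkdir -p pics; cat > h.py <<'E'
import numpy as np, cv2
from workcell import robot
from scipy.spatial.transform import Rotation as R
def shot(n):
    c=robot.read_camera(n); np.savez('%s.npz'%n,**{k:np.array(v) for k,v in c.items()}); return c
def load(n): return dict(np.load('%s.npz'%n))
def K(c): return np.array([[c['fx'],0,c['cx']],[0,c['fy'],c['cy']],[0,0,1.]])
def ray(c,uv):
    p=cv2.undistortPoints(np.array(uv,float).reshape(-1,1,2),K(c),np.array(c['D'],float)).reshape(-1,2)
    return np.c_[p[:,0],-p[:,1],-np.ones(len(p))]
def pts(c,uv):   # 3d from depth
    uv=np.array(uv).reshape(-1,2); d=c['range_z'][uv[:,1],uv[:,0]]
    T=c['world_from_camera']; return (ray(c,uv)*d[:,None])@T[:3,:3].T+T[:3,3]
def onz(c,uv,z):
    T=c['world_from_camera']; d=ray(c,uv)@T[:3,:3].T; o=T[:3,3]
    return o+d*((z-o[2])/d[:,2])[:,None]
def save(n,img): cv2.imwrite('pics/'+n,cv2.cvtColor(img,cv2.COLOR_RGB2BGR))
def rot(q): return R.from_quat([q[1],q[2],q[3],q[0]])
E
python3 - <<'E'
from h import *
a=shot('top');b=shot('scene')
for n,c in(('top',a),('scene',b)):
    save(n+'1.png',c['img']); print(n,c['world_from_camera'].round(3).tolist(),c['fx'],np.round(c['D'],4),(c['range_z']>0).mean())
s=robot.read_state();print({k:np.round(v,3).tolist() for k,v in s.items()})
E
```

```text
top [[-0.016, 0.986, -0.166, 0.455], [-1.0, -0.016, 0.006, 0.044], [0.003, 0.166, 0.986, 0.82], [0.0, 0.0, 0.0, 1.0]] 377.2398779549032 [-0.0401  0.      0.      0.      0.    ] 0.99614453125
scene [[-0.488, -0.584, 0.649, 1.154], [0.873, -0.316, 0.373, 0.391], [-0.013, 0.748, 0.663, 0.692], [0.0, 0.0, 0.0, 1.0]] 413.49398682652014 [-0.1002  0.      0.      0.      0.    ] 0.99573828125
{'t': 0.1, 'joint_pos': [1.189, 0.322, -0.07, 1.452, 0.023, 1.371, -0.057], 'dq': [0.001, -0.002, 0.002, -0.003, 0.002, -0.001, -0.0], 'joint_efforts': [-0.0, -49.488, -0.384, -31.521, 0.013, 0.007, -0.0], 'tool_pos': [0.25, -0.599, 0.23], 'tool_rot': [-0.001, 0.98, 0.197, -0.0], 'contact_force': [0.46, -0.226, 0.129], 'torque': [0.006, -0.026, 0.014], 'grasp_force': 0.0, 'finger_gap': 0.085}
```

View pics/top1.png

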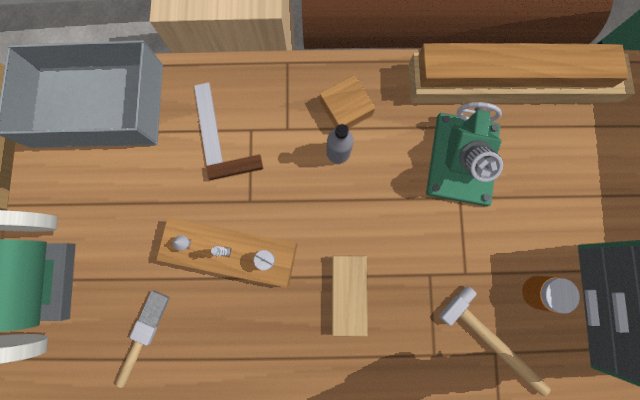

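View pics/scene1.png

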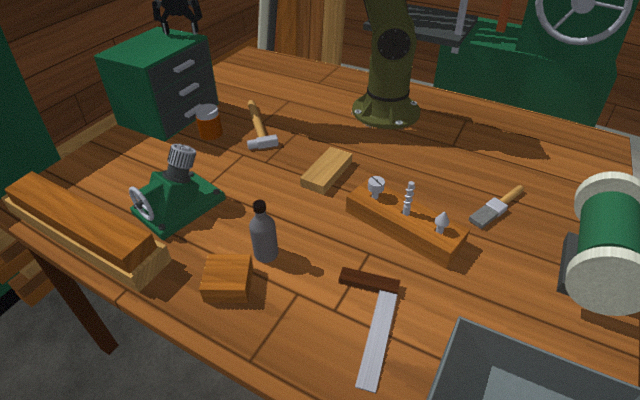

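The top view shows the chuck mouth near (485,162), the flat bit at (263,260), the auger at (220,251), the cone at (180,243) and the bottle at (340,145). The scene view shows the chuck at (182,150), leaning towards the robot. Next I measure these from the depth data.

```bash
cat > m.py <<'E'
from h import *
def cloud(c):
    v,u=np.mgrid[0:400,0:640]; return pts(c,np.c_[u.ravel(),v.ravel()]).reshape(400,640,3)
def green(c):
    h=cv2.cvtColor(c['img'],cv2.COLOR_RGB2HSV); return (h[...,0]>65)&(h[...,0]<95)&(h[...,1]>90)
for n in('top','scene'):
    c=load(n);P=cloud(c);X,Y,Z=P[...,0],P[...,1],P[...,2]
    box=(X>.45)&(X<.85)&(Y>-.45)&(Y<-.1)
    m=green(c)&box&(abs(Z-.024)<.005)
    q=P[m]; print(n,'table z',np.median(Z[(abs(Z)<.01)&box]),'plate n',m.sum(),'z',np.median(q[:,2]))
    r=cv2.minAreaRect(q[:,:2].astype(np.float32)*1000);print(' plate',r,cv2.boxPoints(r).round(0).tolist())
    # chuck head: non green high points
    m=~green(c)&box&(Z>.10)&(Z<.2); q=P[m]; print(' chuck',m.sum(),q.min(0),q.max(0),q.mean(0))
    np.save(n+'_ch.npy',q)
    # rack top
    rb=(X>.35)&(X<.65)&(Y>0)&(Y<.4)
    m=(rb&(abs(Z-.05)<.005)).astype(np.uint8); q=P[m>0]
    r=cv2.minAreaRect(q[:,:2].astype(np.float32)*1000);print(' rack',len(q),r)
    m=(rb&(Z>.062)).astype(np.uint8); k,l,s,ce=cv2.connectedComponentsWithStats(m)
    for i in range(1,k):
        if s[i,4]>15:
            q=P[l==i]; print('  bit',s[i,4],ce[i].round(1),'mid',((q.min(0)+q.max(0))/2).round(4),'ext',np.ptp(q,axis=0).round(3),'zmax',q[:,2].max().round(4), 'top mean',q[q[:,2]>q[:,2].max()-.008].mean(0).round(4))
    m=(X>.55)&(X<.85)&(Y>-.05)&(Y<.15)&(Z>.07); q=P[m];print(' bottle',((q.min(0)+q.max(0))/2).round(3),q[:,2].max())
E
python3 m.py
python3 - <<'E'
from h import *
c=load('top'); a=cv2.resize(c['img'][90:215,415:515],None,fx=4,fy=4,interpolation=cv2.INTER_CUBIC)
b=cv2.resize(load('scene')['img'][130:255,120:220],None,fx=4,fy=4,interpolation=cv2.INTER_CUBIC)
save('crop1.png',np.hstack([a,b])[:, :800])
E
```

```text
top table z 0.0013001859876082822 plate n 2349 z 0.024986908150226972
 plate ((671.531005859375, -275.46148681640625), (138.25909423828125, 187.3222198486328), 77.85090637207031) [[565.0, -323.0], [749.0, -363.0], [778.0, -228.0], [595.0, -188.0]]
 chuck 1349 [ 0.59551819 -0.32674409  0.10000613] [ 0.82955601 -0.23689534  0.1644358 ] [ 0.64946704 -0.26860179  0.13412439]
 rack 5298 ((476.5054016113281, 234.60406494140625), (271.04620361328125, 90.98583221435547), 77.89111328125)
  bit 180 [180.3 242.2] mid [0.4819 0.1878 0.446 ] ext [0.053 0.287 0.747] zmax 0.8196 top mean [0.4555 0.0441 0.8196]
  bit 146 [219.2 250.4] mid [0.4706 0.1432 0.441 ] ext [0.03  0.198 0.757] zmax 0.8196 top mean [0.4555 0.0441 0.8196]
  bit 337 [264.1 259.5] mid [0.4585 0.1068 0.448 ] ext [0.036 0.125 0.743] zmax 0.8196 top mean [0.4555 0.0441 0.8196]
 bottle [ 0.69  -0.     0.112] 0.15281811460579886
scene table z 0.0013227915497977527 plate n 1255 z 0.02466220364851024
 plate ((677.80615234375, -273.4630126953125), (140.74215698242188, 188.04930114746094), 77.67072296142578) [[571.0, -322.0], [755.0, -362.0], [785.0, -225.0], [601.0, -185.0]]
 chuck 942 [ 0.59959674 -0.32530499  0.10011663] [ 0.83993762 -0.22808713  0.16489908] [ 0.66456248 -0.26289968  0.12927565]
 rack 3126 ((479.223388671875, 234.80819702148438), (272.1829528808594, 94.89790344238281), 78.00050354003906)
  bit 261 [375.8 184.4] mid [0.4624 0.1524 0.0813] ext [0.039 0.038 0.038] zmax 0.1005 top mean [0.4633 0.1523 0.0963]
  bit 206 [409.  195.8] mid [0.4801 0.2362 0.1006] ext [0.017 0.017 0.076] zmax 0.1386 top mean [0.4804 0.2357 0.1352]
  bit 182 [441.9 220.6] mid [0.5025 0.3182 0.0834] ext [0.021 0.03  0.042] zmax 0.1045 top mean [0.5001 0.3186 0.0998]
 bottle [0.699 0.002 0.112] 0.15384093719219616
```

View pics/crop1.png

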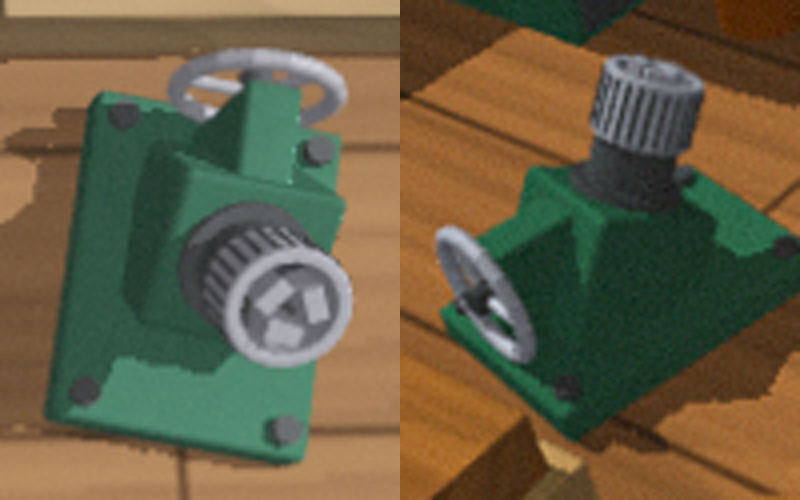

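The left crop shows the mouth ring centred at about (288,304), with three jaws almost closed. The right crop shows the sleeve leaning towards the robot. Next I fit the sleeve cylinder.

```bash
cat > m2.py <<'E'
from h import *
from scipy.optimize import least_squares
yaw=np.deg2rad(-12.2); sx=np.array([np.cos(yaw),np.sin(yaw),0])
a=-np.sin(.56)*sx+np.cos(.56)*np.array([0,0,1]); e2=np.array([-np.sin(yaw),np.cos(yaw),0]); e1=np.cross(e2,a)
B=np.c_[e1,e2,a]
if __name__=='__main__':
  print('axis',a)
  for n in('top','scene'):
    q=np.load(n+'_ch.npy'); g=np.array([.62,-.265,.145])
    q=q[np.linalg.norm(q-g,axis=1)<.07]; L=q@B
    print(n,len(L),L.min(0),L.max(0))
    print(' axial hist',np.histogram(L[:,2],bins=np.arange(L[:,2].max()-.06,L[:,2].max()+.004,.004))[0])
    top=L[:,2].max(); rim=L[(L[:,2]>top-.010)]
    # lateral/rim outer: iterative
    c0=rim[:,:2].mean(0); print(' rim mean',c0,'mid',(rim[:,:2].min(0)+rim[:,:2].max(0))/2,np.ptp(rim[:,:2],axis=0))
    s=L[(L[:,2]<top-.012)&(L[:,2]>top-.038)]
    f=least_squares(lambda p:np.linalg.norm(s[:,:2]-p,axis=1)-.0285,c0,loss='soft_l1',f_scale=.001); print(' cyl',f.x,len(s),np.abs(f.fun).mean())
    r=np.linalg.norm(L[:,:2]-f.x,axis=1); rr=L[(r>.022)&(r<.028)&(L[:,2]>top-.012)]; j=L[(r<.015)&(L[:,2]>top-.012)]
    print(' rim axial',np.median(rr[:,2]),'jaw',np.median(j[:,2]))
    pl=np.linalg.lstsq(np.c_[rr[:,:2]-f.x,np.ones(len(rr))],rr[:,2],rcond=None)[0];print(' tilt',pl)
    print(' mouth',B@np.r_[f.x,np.median(rr[:,2])])
  c=load('top'); v,u=np.mgrid[230:285,160:290]; uv=np.c_[u.ravel(),v.ravel()]; uv=uv[c['range_z'][uv[:,1],uv[:,0]]>0]; P=pts(c,uv)
  for cx,cy in((180,242),(219,250),(264,259)):
    q=P[(np.abs(uv-[cx,cy]).max(1)<14)&(P[:,2]>.062)]; t=q[(q[:,2]>.08)]
    print('bit',len(q),((q.min(0)+q.max(0))/2).round(4),np.ptp(q,axis=0).round(3),q[:,2].max(),'med',np.median(t,axis=0).round(4))
E
python3 m2.py
```

```text
axis [-0.51918983  0.11225282  0.84725511]
top 1059 [ 0.60957321 -0.1572817  -0.2934955 ] [ 0.66971939 -0.09928516 -0.21701709]
 axial hist [  9   2   5  20  33  61  33  45  46  62  65  87 229 226  83]
 rim mean [ 0.6405322 -0.1289764] mid [ 0.63961331 -0.12919579] [0.05681989 0.05617184]
 cyl [ 0.64062068 -0.12806605] 359 0.006240575440902904
 rim axial -0.22511446945720642 jaw -0.22110828404097682
 tilt [-0.00033853 -0.0125717  -0.22524488]
 mouth [ 0.6203248  -0.2651441   0.14955948]
scene 750 [ 0.61547247 -0.15297477 -0.29246377] [ 0.67353622 -0.09577109 -0.22198732]
 axial hist [33 38 43 15 41 37 46 44 43 45 44 44 60 97 50]
 rim mean [ 0.64869872 -0.12121842] mid [ 0.64389775 -0.12551483] [0.05685055 0.05491989]
 cyl [ 0.64323237 -0.12793012] 283 0.0010879974964121085
 rim axial -0.22791139213005018 jaw -0.22369814958771056
 tilt [-0.02067661 -0.02241625 -0.22837916]
 mouth [ 0.62396846 -0.26579282  0.14857707]
bit 179 [0.4946 0.3175 0.0887] [0.027 0.028 0.033] 0.10502391548720091 med [0.4938 0.3133 0.0887]
bit 145 [0.4767 0.2339 0.1008] [0.018 0.016 0.077] 0.13924649877275297 med [0.4766 0.2304 0.1212]
bit 336 [0.4585 0.1508 0.088 ] [0.036 0.037 0.023] 0.09964953447188307 med [0.4593 0.1503 0.0959]
```

```bash
cat > g.py <<'E'
from h import *
from m2 import a,e1,e2
import json,os
MOUTH=np.array([.622,-.2655,.148])
if os.path.exists('mouth.json'): MOUTH=np.array(json.load(open('mouth.json')))
def chuckR(deg):
    z=-a; y=e1; x=np.cross(y,z); return R.from_matrix(np.c_[x,y,z])*R.from_euler('z',deg,degrees=True)
def downR(yawy):   # tool down, tool y at world yaw (deg)
    t=np.deg2rad(yawy); y=np.array([np.cos(t),np.sin(t),0]); z=np.array([0,0,-1.]); return R.from_matrix(np.c_[np.cross(y,z),y,z])
def axial(d,off=np.zeros(3)): return MOUTH+a*(d-.045)+off   # d = metres out from the seat
def delta(p,Rt,s=None):
    s=s or robot.read_state(); R0=rot(s['tool_rot']); 
    print('tr',(R0.inv().apply(p-np.array(s['tool_pos']))/.025).round(2).tolist(),'tw',((R0.inv()*Rt).as_rotvec(degrees=True)/5).round(2).tolist())
def st():
    s=robot.read_state(); print('t',round(s['t'],2),'q',np.round(s['joint_pos'],2).tolist(),'F',np.round(s['contact_force'],1).tolist(),'T',np.round(s['torque'],2).tolist(),'gap',round(s['finger_gap'],4),'gf',round(s['grasp_force'],1))
    d=np.array(s['tool_pos'])-MOUTH; print(' axial',round(float(d@a)+.045,4),'lat e1,e2',round(float(d@e1),4),round(float(d@e2),4),'pos',np.round(s['tool_pos'],4).tolist()); return s
E
python3 -c "
from g import *
delta(axial(.13),chuckR(45))"
```

```text
tr [17.38, -7.62, 0.42] tw [-4.14, 4.93, -1.98]
```

Emit:
servo_tool --translation '[[17.4,-7.6,0.4],[17.4,-7.6,0.4],[17.4,-7.6,0.4],[17.4,-7.6,0.4],[17.4,-7.6,0.4],[17.4,-7.6,0.4],[17.4,-7.6,0.4],[17.4,-7.6,0.4]]' --twist '[[-4.1,4.9,-2],[-4.1,4.9,-2],[-4.1,4.9,-2],[-4.1,4.9,-2],[-4.1,4.9,-2],[-4.1,4.9,-2],[-4.1,4.9,-2],[-4.1,4.9,-2]]' --gripper '[1,1,1,1,1,1,1,1]'

```text
t: 0.9
tool_pos: [0.5277, -0.3091, 0.2227]
tool_rot: [0.132, 0.922, 0.272, 0.241]
contact_force: [0.0, -0.2, -0.2]
finger_gap: 0.0855
grasp_force: 0.0
```

```bash
python3 -c "
from g import *
st();delta(axial(.13),chuckR(45))"
```

```text
t 0.9 q [1.07, -0.09, -0.44, 2.02, -0.39, 0.71, -0.14] F [0.0, -0.2, -0.2] T [0.08, 0.5, -0.01] gap 0.0855 gf 0.0
 axial 0.1524 lat e1,e2 -0.0307 -0.0625 pos [0.5277, -0.3091, 0.2227]
tr [2.64, -0.89, 0.89] tw [-0.03, 0.02, 0.02]
```

Emit:
servo_tool --translation '[[2.6,-0.9,0.9],[2.6,-0.9,0.9],[2.6,-0.9,0.9],[2.6,-0.9,0.9],[2.6,-0.9,0.9],[2.6,-0.9,0.9],[2.6,-0.9,0.9],[2.6,-0.9,0.9]]' --twist '[[0,0,0],[0,0,0],[0,0,0],[0,0,0],[0,0,0],[0,0,0],[0,0,0],[0,0,0]]' --gripper '[1,1,1,1,1,1,1,1]'

```text
t: 1.7
tool_pos: [0.5761, -0.2589, 0.2197]
tool_rot: [0.132, 0.922, 0.272, 0.241]
contact_force: [-0.5, -0.3, -0.0]
finger_gap: 0.085
grasp_force: 0.0
```

```bash
python3 - <<'E'
from g import *
st();delta(axial(.13),chuckR(45))
c=shot('wrist'); save('w1.png',c['img']); print(c['world_from_camera'].round(3).tolist())
E
```

```text
t 1.7 q [1.02, -0.05, -0.55, 2.0, -0.26, 0.66, -0.37] F [-0.5, -0.3, -0.0] T [0.12, 0.58, -0.0] gap 0.085 gf 0.0
 axial 0.1303 lat e1,e2 -0.0011 -0.0032 pos [0.5761, -0.2589, 0.2197]
tr [0.12, -0.06, 0.01] tw [-0.03, 0.03, 0.01]
[[0.438, 0.865, -0.246, 0.565], [-0.818, 0.497, 0.291, -0.195], [0.374, 0.074, 0.925, 0.372], [0.0, 0.0, 0.0, 1.0]]
```

View pics/w1.png

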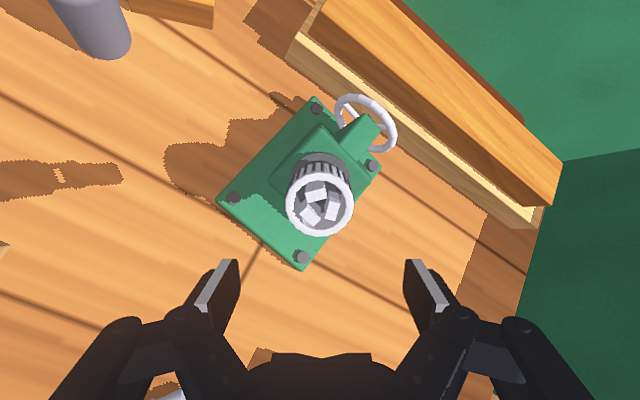

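The wrist view shows the mouth ring centred at about (320,204), midway between the open fingers. I fit its rim in this view as a third measurement.

```bash
cat > rim.py <<'E'
from g import *
def rim(c):
    v,u=np.mgrid[0:400,0:640]; uv=np.c_[u.ravel(),v.ravel()]; uv=uv[c['range_z'][uv[:,1],uv[:,0]]>0]; P=pts(c,uv)
    D=P-MOUTH; A=D@a; L=np.c_[D@e1,D@e2]
    r=np.hypot(*L.T); k=(A>-.010)&(A<.012)&(r<.045)
    A0=np.median(A[k&(r>.022)&(r<.028)]); s=k&(np.abs(A-A0)<.004)&(r>.018)
    pc=(c['fx']*0,); hull=cv2.convexHull(L[s].astype(np.float32)*1000)
    (x,y),R_=cv2.minEnclosingCircle(hull); el=cv2.fitEllipse(hull)
    print('rim axial',A0,'circle',x,y,R_,'ell',el,'n',s.sum())
    x,y=el[0]; return MOUTH+a*A0+e1*x/1000+e2*y/1000
if __name__=='__main__':
    for n in('wrist','top','scene'): print(n,rim(load(n)).round(4))
E
python3 rim.py
```

```text
rim axial 0.000691581824879511 circle -1.1085262298583984 -0.6989493370056152 29.97332763671875 ell ((-0.9790102243423462, -0.3394802510738373), (58.26496505737305, 59.28352737426758), 53.9263916015625) n 1634
wrist [ 0.6208 -0.2656  0.1481]
rim axial 0.0017096724153934212 circle -1.2483787536621094 -0.9326028823852539 29.915401458740234 ell ((-1.2469482421875, -0.7737760543823242), (57.49247360229492, 58.3178596496582), 46.629425048828125) n 369
top [ 0.6199 -0.2658  0.1488]
rim axial -0.0005404328986621232 circle 3.5136559009552 1.5419732332229614 29.73748779296875 ell ((3.76416277885437, 1.9327645301818848), (55.71234893798828, 57.79134750366211), 72.35490417480469) n 106
scene [ 0.6258 -0.2643  0.1495]
```

```bash
echo "[0.6208,-0.2656,0.1481]">mouth.json; python3 -c "
from g import *
st();delta(axial(.13),chuckR(45));delta(axial(.01),chuckR(45))"
```

```text
t 1.75 q [1.02, -0.05, -0.55, 2.0, -0.26, 0.66, -0.37] F [-0.6, 0.0, -0.2] T [0.11, 0.55, 0.01] gap 0.0854 gf 0.0
 axial 0.1295 lat e1,e2 -0.0002 -0.0026 pos [0.5762, -0.2586, 0.2196]
tr [0.08, -0.07, -0.02] tw [-0.03, 0.02, 0.02]
tr [0.09, -0.06, 4.78] tw [-0.03, 0.02, 0.02]
```

Emit:
servo_tool --translation '[[0.1,-0.06,0],[0.1,-0.06,1],[0.1,-0.06,2],[0.1,-0.06,3],[0.1,-0.06,4],[0.1,-0.06,4.5],[0.1,-0.06,4.8],[0.1,-0.06,4.8]]' --twist '[[0,0,0],[0,0,0],[0,0,0],[0,0,0],[0,0,0],[0,0,0],[0,0,0],[0,0,0]]' --gripper '[1,1,1,1,1,1,1,1]'

```text
t: 2.55
tool_pos: [0.6396, -0.2683, 0.1171]
tool_rot: [0.131, 0.922, 0.273, 0.241]
contact_force: [-0.4, 0.2, -0.6]
finger_gap: 0.0856
grasp_force: 0.0
```

Emit:
servo_tool --translation '[[0,0,0],[0,0,0],[0,0,0],[0,0,0],[0,0,0],[0,0,0],[0,0,0],[0,0,0]]' --twist '[[0,0,0],[0,0,0],[0,0,0],[0,0,0],[0,0,0],[0,0,0],[0,0,0],[0,0,0]]' --gripper '[0.6,0.6,0.5,0.5,0.5,0.5,0.5,0.5]'

```text
t: 3.35
tool_pos: [0.6395, -0.2687, 0.1196]
tool_rot: [0.132, 0.922, 0.273, 0.241]
contact_force: [-6.4, 1.6, 4.9]
finger_gap: 0.0573
grasp_force: 62.1
```

```bash
python3 -c "
from g import *
st();delta(axial(.01),chuckR(45))"
```

```text
t 3.35 q [0.92, 0.21, -0.55, 1.97, 0.01, 0.44, -0.6] F [-6.4, 1.6, 4.9] T [0.65, 1.05, 0.12] gap 0.0573 gf 62.1
 axial 0.0108 lat e1,e2 0.0009 0.001 pos [0.6395, -0.2687, 0.1196]
tr [-0.05, 0.0, 0.03] tw [-0.02, 0.02, 0.03]
```

Emit:
servo_tool --translation '[[0,0,0],[0,0,0],[0,0,0],[0,0,0],[0,0,0],[0,0,0],[0,0,0],[0,0,0]]' --twist '[[0,0,-1.4],[0,0,-2.8],[0,0,-4.2],[0,0,-5.6],[0,0,-7],[0,0,-8.4],[0,0,-9.8],[0,0,-10.5]]' --gripper '[0.5,0.5,0.5,0.5,0.5,0.5,0.5,0.5]'

```text
t: 4.15
tool_pos: [0.6384, -0.268, 0.1188]
tool_rot: [0.224, 0.705, 0.654, 0.157]
contact_force: [-14.1, 5.1, 11.1]
finger_gap: 0.0577
grasp_force: 63.2
```

```bash
python3 -c "
from g import *
st();delta(axial(.01),chuckR(-7.5))"
```

```text
t 4.15 q [1.08, 0.25, -0.74, 1.97, 0.14, 0.45, 0.22] F [-14.1, 5.1, 11.1] T [1.01, 1.15, 0.1] gap 0.0577 gf 63.2
 axial 0.0108 lat e1,e2 -0.0005 0.0014 pos [0.6384, -0.268, 0.1188]
tr [-0.06, 0.01, 0.03] tw [-0.06, -0.01, 0.07]
```

Emit:
servo_tool --translation '[[-0.03,0,0],[-0.03,0,0],[-0.03,0,0],[-0.03,0,0],[-0.03,0,0],[-0.03,0,0],[-0.03,0,0],[-0.03,0,0]]' --twist '[[0,0,-1],[0,0,-2],[0,0,-3],[0,0,-4],[0,0,-5],[0,0,-6],[0,0,-7],[0,0,-8]]' --gripper '[0.5,0.5,0.5,0.5,0.5,0.5,0.5,0.5]'

```text
t: 4.95
tool_pos: [0.6378, -0.2684, 0.1178]
tool_rot: [0.263, 0.441, 0.855, 0.072]
contact_force: [-6.7, -1.6, 10.9]
finger_gap: 0.056
grasp_force: 60.0
```

```bash
python3 -c "
from g import *
st();delta(axial(.01),chuckR(-47.5))"
```

```text
t 4.95 q [1.22, 0.28, -0.89, 1.96, 0.26, 0.46, 0.82] F [-6.7, -1.6, 10.9] T [-0.24, 0.07, -1.6] gap 0.056 gf 60.0
 axial 0.0102 lat e1,e2 -0.0015 0.0008 pos [0.6378, -0.2684, 0.1178]
tr [-0.07, 0.02, 0.01] tw [-0.05, -0.07, 0.01]
```

Emit:
servo_tool --translation '[[0,0,0],[0,0,0],[0,0,0],[0,0,0],[0,0,-1.5],[0,0,-3],[0,0,-4.8],[0,0,-4.8]]' --twist '[[0,0,0],[0,0,0],[0,0,0],[0,0,0],[0,0,0],[0,0,0],[0,0,0],[0,0,0]]' --gripper '[1,1,1,1,1,1,1,1]'

```text
t: 5.75
tool_pos: [0.5777, -0.2578, 0.223]
tool_rot: [0.267, 0.441, 0.854, 0.07]
contact_force: [0.7, 0.3, 0.3]
finger_gap: 0.0855
grasp_force: 0.0
```

```bash
python3 - <<'E'
from g import *
from rim import rim
st()
c=shot('wrist'); print(rim(c).round(4)); 
uv=cv2.projectPoints
T=np.linalg.inv(c['world_from_camera']); p=T[:3,:3]@MOUTH+T[:3,3]; q=cv2.projectPoints(np.array([[p[0],-p[1],-p[2]]]),np.zeros(3),np.zeros(3),K(c),c['D'])[0].ravel(); print(q)
u,v=int(q[0]),int(q[1]); save('w2.png',cv2.resize(c['img'][max(0,v-45):v+45,u-60:u+60],None,fx=5,fy=5,interpolation=cv2.INTER_CUBIC))
# jaw tip inner clearance
vv,uu=np.mgrid[0:400,0:640]; uv=np.c_[uu.ravel(),vv.ravel()]; uv=uv[c['range_z'][uv[:,1],uv[:,0]]>0]; P=pts(c,uv)-MOUTH
A=P@a; r=np.hypot(P@e1,P@e2); j=(abs(A-.004)<.0025)&(r<.02); print('jaw tip r pct',np.percentile(r[j],[1,3,5,10,50,95])*1000,j.sum())
E
```

```text
t 5.75 q [1.63, -0.08, -1.12, 1.98, -0.34, 0.67, 1.32] F [0.7, 0.3, 0.3] T [0.07, 0.56, -0.01] gap 0.0855 gf 0.0
 axial 0.1317 lat e1,e2 0.0027 -0.0015 pos [0.5777, -0.2578, 0.223]
rim axial 0.0001534352428877085 circle -0.09831980615854263 0.12253446877002716 29.98072052001953 ell ((-0.3320270776748657, 0.4231144189834595), (58.2728157043457, 59.69150924682617), 147.67848205566406) n 1662
[ 0.6205 -0.2651  0.1481]
[320.34358877 203.36343593]
jaw tip r pct [10.9996818  11.44125712 11.74624912 12.37827224 15.82819692 19.65750083] 606
```

View pics/w2.png

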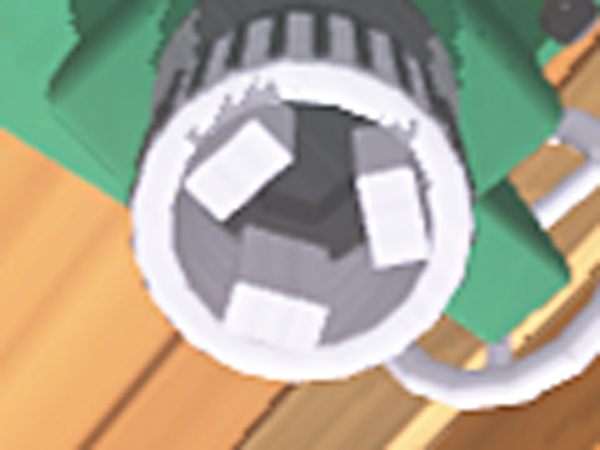

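The jaws sit well apart with an inner radius of about 11 mm, so the chuck is fully open. Next is the flat bit.

```bash
echo "[0.6207,-0.2654,0.1481]">mouth.json; python3 -c "
from g import *
delta(np.array([.4605,.1513,.22]),downR(-12))"
```

```text
tr [15.18, 6.44, -4.23] tw [6.01, 2.73, 9.23]
```

Emit:
servo_tool --translation '[[15.2,6.4,-4.2],[15.2,6.4,-4.2],[15.2,6.4,-4.2],[15.2,6.4,-4.2],[15.2,6.4,-4.2],[15.2,6.4,-4.2],[15.2,6.4,-4.2],[15.2,6.4,-4.2]]' --twist '[[6,2.7,9.2],[6,2.7,9.2],[6,2.7,9.2],[6,2.7,9.2],[6,2.7,9.2],[6,2.7,9.2],[6,2.7,9.2],[6,2.7,9.2]]' --gripper '[1,1,1,1,1,1,1,1]'

```text
t: 6.6
tool_pos: [0.4838, 0.0698, 0.2189]
tool_rot: [0.001, 0.775, 0.632, 0.002]
contact_force: [0.2, 0.8, 0.9]
finger_gap: 0.0852
grasp_force: 0.0
```

```bash
python3 -c "
from g import *
st();delta(np.array([.4605,.1513,.22]),downR(-12))"
```

```text
t 6.6 q [1.15, 0.07, -1.37, 1.83, 0.07, 1.3, -0.44] F [0.2, 0.8, 0.9] T [0.07, -0.04, -0.03] gap 0.0852 gf 0.0
 axial 0.2137 lat e1,e2 -0.1358 0.2987 pos [0.4838, 0.0698, 0.2189]
tr [3.0, -1.57, -0.04] tw [0.04, -0.02, 0.07]
```

Emit:
servo_tool --translation '[[0.3,-0.2,0],[0.6,-0.3,0],[1,-0.5,0],[1.4,-0.7,0],[1.8,-0.9,0],[2.2,-1.1,0],[2.6,-1.3,0],[3,-1.6,0]]' --twist '[[0,0,0],[0,0,0],[0,0,0],[0,0,0],[0,0,0],[0,0,0],[0,0,0],[0,0,0]]' --gripper '[0.65,0.65,0.65,0.65,0.65,0.65,0.65,0.65]'

```text
t: 7.4
tool_pos: [0.4585, 0.1526, 0.2191]
tool_rot: [0.001, 0.773, 0.634, 0.002]
contact_force: [0.3, -0.3, 0.2]
finger_gap: 0.0555
grasp_force: 0.0
```

```bash
python3 - <<'E'
from g import *
st();delta(np.array([.4605,.1513,.22]),downR(-12))
c=shot('wrist'); save('w3.png',c['img'])
v,u=np.mgrid[0:400,0:640]; uv=np.c_[u.ravel(),v.ravel()]; uv=uv[c['range_z'][uv[:,1],uv[:,0]]>0]; P=pts(c,uv)
k=(np.hypot(P[:,0]-.4605,P[:,1]-.1513)<.035)&(P[:,2]>.065)&(P[:,2]<.11); q=P[k]
t=q[abs(q[:,2]-np.median(q[:,2]))<.004]; h=cv2.convexHull(t[:,:2].astype(np.float32)*1000)
print('head',np.median(q[:,2]),cv2.minEnclosingCircle(h),cv2.fitEllipse(h),len(t))
E
```

```text
t 7.4 q [1.01, 0.02, -1.38, 1.84, 0.02, 1.29, -0.57] F [0.3, -0.3, 0.2] T [-0.02, 0.01, 0.0] gap 0.0555 gf 0.0
 axial 0.2364 lat e1,e2 -0.1715 0.3743 pos [0.4585, 0.1526, 0.2191]
tr [-0.04, 0.09, -0.03] tw [0.05, -0.03, 0.15]
head 0.09483648523325289 ((459.37469482421875, 152.10223388671875), 19.037080764770508) ((459.6191711425781, 152.23870849609375), (37.0537223815918, 37.51393508911133), 170.49832153320312) 1129
```

View pics/w3.png

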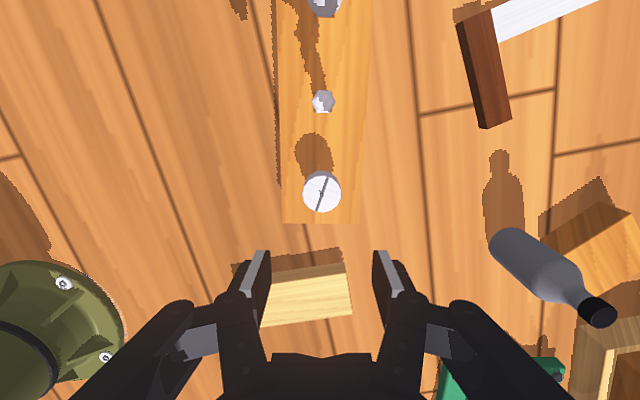

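The wrist view shows the flat head at (322,192), which is now (0.4595, 0.1522) in world coordinates. I descend on it.

```bash
python3 -c "
from g import *
delta(np.array([.4595,.1522,.064]),downR(-12))"
```

```text
tr [-0.12, 0.09, 6.21] tw [0.05, -0.03, 0.19]
```

Emit:
servo_tool --translation '[[-0.1,0.09,0.5],[-0.1,0.09,1.5],[-0.1,0.09,2.5],[-0.1,0.09,3.5],[-0.1,0.09,4.5],[-0.1,0.09,5.4],[-0.1,0.09,6.0],[-0.1,0.09,6.2]]' --twist '[[0.05,0,0.2],[0.05,0,0.2],[0.05,0,0.2],[0.05,0,0.2],[0.05,0,0.2],[0.05,0,0.2],[0.05,0,0.2],[0.05,0,0.2]]' --gripper '[0.65,0.65,0.65,0.65,0.65,0.65,0.65,0.65]'

```text
t: 8.25
tool_pos: [0.4601, 0.1491, 0.0628]
tool_rot: [-0.001, 0.778, 0.628, -0.0]
contact_force: [-0.1, 0.1, -0.0]
finger_gap: 0.0556
grasp_force: 0.0
```

```bash
python3 -c "
from g import *
st();delta(np.array([.4595,.1522,.064]),downR(-12))"
```

```text
t 8.25 q [0.71, 0.35, -1.2, 2.01, 0.37, 1.03, -0.88] F [-0.1, 0.1, -0.0] T [-0.03, -0.01, -0.01] gap 0.0556 gf 0.0
 axial 0.1026 lat e1,e2 -0.2525 0.3712 pos [0.4601, 0.1491, 0.0628]
tr [0.12, -0.05, -0.05] tw [-0.02, -0.02, -0.04]
```

Correct by 3 mm, then close on the head.

Emit:
servo_tool --translation '[[0.12,-0.05,-0.05],[0.12,-0.05,-0.05],[0.12,-0.05,-0.05],[0.12,-0.05,-0.05],[0.12,-0.05,-0.05],[0.12,-0.05,-0.05],[0.12,-0.05,-0.05],[0.12,-0.05,-0.05]]' --twist '[[0,0,0],[0,0,0],[0,0,0],[0,0,0],[0,0,0],[0,0,0],[0,0,0],[0,0,0]]' --gripper '[0.65,0.65,0.3,0.3,0.3,0.3,0.3,0.3]'

```text
t: 9.05
tool_pos: [0.4612, 0.1528, 0.0665]
tool_rot: [-0.0, 0.778, 0.628, 0.001]
contact_force: [-1.2, 0.4, 6.0]
finger_gap: 0.0364
grasp_force: 59.3
```

```bash
python3 -c "
from g import *
s=st();delta(np.array([.4595,.1522,.22]),downR(-12))"
```

```text
t 9.05 q [0.71, 0.34, -1.2, 2.01, 0.37, 1.04, -0.88] F [-1.2, 0.4, 6.0] T [0.06, 0.4, -0.06] gap 0.0364 gf 59.3
 axial 0.1056 lat e1,e2 -0.2503 0.375 pos [0.4612, 0.1528, 0.0665]
tr [-0.02, -0.05, -6.14] tw [0.02, -0.03, -0.05]
```

Emit:
servo_tool --translation '[[0,0,-0.5],[0,0,-1.2],[0,0,-2],[0,0,-3],[0,0,-4],[0,0,-5],[0,0,-6],[0,0,-6.6]]' --twist '[[0,0,0],[0,0,0],[0,0,0],[0,0,0],[0,0,0],[0,0,0],[0,0,0],[0,0,0]]' --gripper '[0.3,0.3,0.3,0.3,0.3,0.3,0.3,0.3]'

```text
t: 9.85
tool_pos: [0.4608, 0.1526, 0.2324]
tool_rot: [0.001, 0.778, 0.628, 0.001]
contact_force: [-0.3, -0.2, -2.2]
finger_gap: 0.0365
grasp_force: 60.5
```

```bash
python3 -c "
from g import *
s=st();delta(axial(.19),chuckR(0))"
```

```text
t 9.85 q [0.97, 0.01, -1.33, 1.81, 0.01, 1.32, -0.57] F [-0.3, -0.2, -2.2] T [0.0, 0.05, -0.03] gap 0.0365 gf 60.5
 axial 0.2464 lat e1,e2 -0.1625 0.3748 pos [0.4608, 0.1526, 0.2324]
tr [-14.99, 6.71, -1.54] tw [-6.39, -0.02, -0.01]
```

Emit:
servo_tool --translation '[[-1.5,0.7,-1],[-3.5,1.6,-1.5],[-5.5,2.5,-1.5],[-7.5,3.4,-1.5],[-9.5,4.3,-1.5],[-11.5,5.2,-1.5],[-13.5,6,-1.5],[-15,6.7,-1.5]]' --twist '[[-0.6,0,0],[-1.4,0,0],[-2.2,0,0],[-3.2,0,0],[-4.2,0,0],[-5.2,0,0],[-6,0,0],[-6.4,0,0]]' --gripper '[0.3,0.3,0.3,0.3,0.3,0.3,0.3,0.3]'

```text
t: 10.65
tool_pos: [0.5382, -0.227, 0.2669]
tool_rot: [0.215, 0.748, 0.604, 0.174]
contact_force: [0.5, 0.9, -1.9]
finger_gap: 0.0362
grasp_force: 60.7
```

```bash
python3 -c "
from g import *
s=st();delta(axial(.19),chuckR(0))"
```

```text
t 10.65 q [0.83, -0.21, -0.35, 2.04, -0.29, 0.77, 0.41] F [0.5, 0.9, -1.9] T [0.22, 0.76, 0.05] gap 0.0362 gf 60.7
 axial 0.1928 lat e1,e2 -0.0121 0.0201 pos [0.5382, -0.227, 0.2669]
tr [-0.8, 0.48, 0.11] tw [-0.0, -0.01, -0.0]
```

Emit:
servo_tool --translation '[[-0.8,0.5,0.1],[-0.8,0.5,0.1],[-0.8,0.5,0.5],[-0.8,0.5,1],[-0.8,0.5,1.4],[-0.8,0.5,1.7],[-0.8,0.5,1.7],[-0.8,0.5,1.7]]' --twist '[[0,0,0],[0,0,0],[0,0,0],[0,0,0],[0,0,0],[0,0,0],[0,0,0],[0,0,0]]' --gripper '[0.3,0.3,0.3,0.3,0.3,0.3,0.3,0.3]'

```text
t: 11.45
tool_pos: [0.5678, -0.2523, 0.2374]
tool_rot: [0.214, 0.748, 0.603, 0.174]
contact_force: [-0.1, 0.1, -1.3]
finger_gap: 0.0361
grasp_force: 60.8
```

```bash
python3 - <<'E'
from g import *
s=st();delta(axial(.15),chuckR(0))
a1=shot('top');b=shot('scene')
def crop(c):
    T=np.linalg.inv(c['world_from_camera']); p=T[:3,:3]@axial(.09)+T[:3,3]; q=cv2.projectPoints(np.array([[p[0],-p[1],-p[2]]]),np.zeros(3),np.zeros(3),K(c),np.array(c['D']))[0].ravel(); u,v=q.astype(int)
    return cv2.resize(c['img'][v-60:v+60,u-48:u+48],(400,500),interpolation=cv2.INTER_CUBIC)
save('ins1.png',np.hstack([crop(a1),crop(b)]))
E
```

```text
t 11.45 q [0.83, -0.09, -0.36, 2.0, -0.26, 0.7, 0.4] F [-0.1, 0.1, -1.3] T [0.18, 0.77, -0.0] gap 0.0361 gf 60.8
 axial 0.1495 lat e1,e2 0.0013 0.0016 pos [0.5678, -0.2523, 0.2374]
tr [-0.06, -0.05, -0.02] tw [-0.02, -0.02, -0.01]
```

View pics/ins1.png

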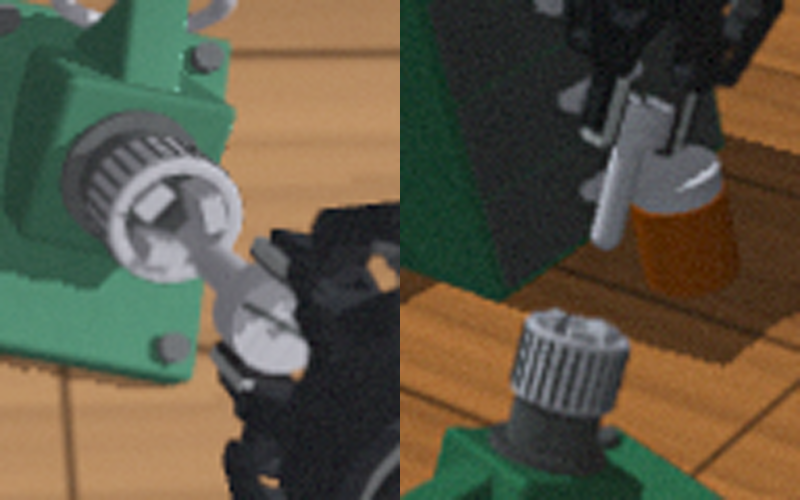

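The bit is held above the open chuck. I measure the shank's line against the chuck axis.

```bash
cat > shank.py <<'E'
from g import *
from scipy.optimize import least_squares
for n in('top','scene'):
    c=load(n);v,u=np.mgrid[0:400,0:640]; uv=np.c_[u.ravel(),v.ravel()]; uv=uv[c['range_z'][uv[:,1],uv[:,0]]>0]; D=pts(c,uv)-MOUTH
    A=D@a+.045; X=D@e1; Y=D@e2
    k=(A>.1)&(A<.148)&(np.hypot(X,Y)<.02); cm=np.array(c['world_from_camera'])[:3,3]-MOUTH
    f=least_squares(lambda p:np.hypot(X[k]-p[0]-p[2]*(A[k]-.1),Y[k]-p[1]-p[3]*(A[k]-.1))-.008,[0,0,0,0],loss='soft_l1',f_scale=.001)
    print(n,k.sum(),'end off mm',f.x[:2]*1000,'tilt deg',np.degrees(f.x[2:]),'res',np.abs(f.fun).mean()*1000)
    k2=(np.hypot(X-f.x[0],Y-f.x[1])<.012)&(A>.07); print(' end axial',np.percentile(A[k2],[0,1,2])*1000)
    # sleeve position in the same view for bias
    s=(A>.01)&(A<.042)&(np.hypot(X,Y)<.04)
    g=least_squares(lambda p:np.hypot(X[s]-p[0],Y[s]-p[1])-.0285,[0,0],loss='soft_l1',f_scale=.001); print(' sleeve bias',g.x*1000)
E
python3 shank.py
```

```text
top 89 end off mm [-1.08841304  0.26485472] tilt deg [ 1.59916358 -0.07701129] res 0.3221600656338909
 end axial [ 99.95213292 101.5292809  102.90039291]
 sleeve bias [1.5306292  4.34002215]
scene 155 end off mm [2.28329269 0.99096498] tilt deg [0.83314445 0.01756513] res 1.075989698305896
 end axial [94.48107758 95.61572292 97.3661835 ]
 sleeve bias [2.97942052 0.51830406]
```

Emit:
servo_tool --translation '[[-0.03,-0.02,0],[-0.03,-0.02,0.4],[-0.03,-0.02,0.8],[-0.03,-0.02,1.2],[-0.03,-0.02,1.6],[-0.03,-0.02,2.0],[-0.03,-0.02,2.4],[-0.03,-0.02,2.6]]' --twist '[[-0.24,0,0],[-0.24,0,0],[-0.24,0,0],[-0.24,0,0],[-0.24,0,0],[-0.24,0,0],[-0.24,0,0],[-0.24,0,0]]' --gripper '[0.3,0.3,0.3,0.3,0.3,0.3,0.3,0.3]'

```text
t: 12.35
tool_pos: [0.601, -0.2602, 0.1807]
tool_rot: [0.221, 0.746, 0.602, 0.18]
contact_force: [-0.4, 0.5, -2.2]
finger_gap: 0.0365
grasp_force: 60.8
```

```bash
python3 -c "
from g import *
s=st();delta(axial(.056),chuckR(0))"
```

```text
t 12.35 q [0.81, 0.03, -0.38, 2.02, -0.22, 0.54, 0.38] F [-0.4, 0.5, -2.2] T [0.19, 0.83, -0.03] gap 0.0365 gf 60.8
 axial 0.0834 lat e1,e2 0.0001 0.0009 pos [0.601, -0.2602, 0.1807]
tr [-0.04, -0.02, 1.1] tw [0.21, -0.03, -0.02]
```

Emit:
servo_tool --translation '[[0,0.02,0.15],[0,0.02,0.3],[0,0.02,0.45],[0,0.02,0.6],[0,0.02,0.7],[0,0.02,0.8],[0,0.02,0.9],[0,0.02,0.95]]' --twist '[[0,0,0],[0,0,0],[0,0,0],[0,0,0],[0,0,0],[0,0,0],[0,0,0],[0,0,0]]' --gripper '[0.3,0.3,0.3,0.3,0.3,0.3,0.3,0.3]'

```text
t: 13.15
tool_pos: [0.6141, -0.2633, 0.1625]
tool_rot: [0.222, 0.746, 0.601, 0.18]
contact_force: [0.2, -0.1, -1.6]
finger_gap: 0.0364
grasp_force: 60.8
```

```bash
python3 -c "
from g import *
s=st();delta(axial(.056),chuckR(0))"
```

```text
t 13.15 q [0.8, 0.08, -0.38, 2.01, -0.19, 0.5, 0.35] F [0.2, -0.1, -1.6] T [0.16, 0.83, 0.04] gap 0.0364 gf 60.8
 axial 0.0609 lat e1,e2 0.0018 0.0007 pos [0.6141, -0.2633, 0.1625]
tr [-0.03, -0.07, 0.19] tw [0.22, -0.02, -0.02]
```

Emit:
servo_tool --translation '[[0,-0.03,0.05],[0,-0.03,0.1],[0,-0.03,0.14],[0,-0.03,0.18],[0,-0.03,0.22],[0,-0.03,0.26],[0,-0.03,0.3],[0,-0.03,0.3]]' --twist '[[0,0,0],[0,0,0],[0,0,0],[0,0,0],[0,0,0],[0,0,0],[0,0,0],[0,0,0]]' --gripper '[0.3,0.3,0.3,0.3,0.3,0.3,0.3,0.3]'

```text
t: 13.95
tool_pos: [0.6164, -0.2647, 0.1585]
tool_rot: [0.222, 0.746, 0.601, 0.179]
contact_force: [-21.7, 6.3, 20.8]
finger_gap: 0.0365
grasp_force: 64.6
```

```bash
python3 -c "
from g import *
s=st();delta(axial(.056),chuckR(0))"
```

```text
t 13.95 q [0.8, 0.09, -0.38, 2.01, -0.18, 0.49, 0.34] F [-21.7, 6.3, 20.8] T [0.97, 2.68, 0.2] gap 0.0365 gf 64.6
 axial 0.0561 lat e1,e2 0.0018 -0.0002 pos [0.6164, -0.2647, 0.1585]
tr [0.01, -0.07, 0.0] tw [0.22, 0.0, -0.01]
```

Emit:
servo_tool --translation '[[0,0,-0.08],[0,0,-0.08],[0,0,-0.08],[0,0,-0.08],[0,0,-0.08],[0,0,-1.2],[0,0,-2.6],[0,0,-3.6]]' --twist '[[0,0,0],[0,0,0],[0,0,0],[0,0,0],[0,0,0],[0,0,0],[0,0,0],[0,0,0]]' --gripper '[0.3,0.9,0.9,0.9,0.9,0.9,0.9,0.9]'

```text
t: 14.75
tool_pos: [0.5691, -0.2537, 0.2329]
tool_rot: [0.222, 0.746, 0.601, 0.181]
contact_force: [0.3, -0.2, 0.2]
finger_gap: 0.0769
grasp_force: 0.0
```

```bash
python3 - <<'E'
from g import *
s=st();delta(axial(.14),chuckR(-45))
c=shot('wrist')
v,u=np.mgrid[0:400,0:640]; uv=np.c_[u.ravel(),v.ravel()]; uv=uv[c['range_z'][uv[:,1],uv[:,0]]>0]; D=pts(c,uv)-MOUTH
A=D@a+.045;r=np.hypot(D@e1,D@e2); k=(A>.055)&(A<.1)&(r<.03); h=k&(abs(A-np.median(A[k]))<.003)
print('head top axial',np.median(A[k]),k.sum(),cv2.fitEllipse(cv2.convexHull((np.c_[D@e1,D@e2][h]*1000).astype(np.float32))))
rr=(r>.023)&(r<.028)&(abs(A-.045)<.008); print('rim axial',np.median(A[rr]))
T=np.c_[(D@e1)[h],(D@e2)[h],np.ones(h.sum())]; print('tilt deg',np.degrees(np.linalg.lstsq(T,A[h],rcond=None)[0][:2]))
E
```

```text
t 14.75 q [0.84, -0.1, -0.37, 2.02, -0.29, 0.66, 0.43] F [0.3, -0.2, 0.2] T [0.13, 0.51, -0.0] gap 0.0769 gf 0.0
 axial 0.145 lat e1,e2 0.0002 0.0005 pos [0.5691, -0.2537, 0.2329]
tr [-0.02, -0.01, 0.2] tw [0.23, 0.08, -9.02]
head top axial 0.08485380762118869 2079 ((-5.105744361877441, -0.4008173942565918), (37.2564697265625, 37.75333023071289), 155.705078125)
rim axial 0.045163792514387874
tilt deg [ 2.95606408 -0.47289358]
```

The bit is seated: its head top is 84.7 mm out from the seat against 85 expected. Next I turn the tool back and grip the sleeve rim for tightening.

Emit:
servo_tool --translation '[[0,0,0],[0,0,0],[0,0,0],[0,0,0],[0,0,0],[0,0,0],[0,0,0],[0,0,0]]' --twist '[[0.2,0,-1.5],[0.2,0,-3],[0.2,0,-4.5],[0.2,0,-6],[0.2,0,-7.5],[0.2,0,-8.6],[0.2,0,-9.4],[0.2,0,-9.4]]' --gripper '[1,1,1,1,1,1,1,1]'

```text
t: 15.6
tool_pos: [0.5695, -0.2537, 0.231]
tool_rot: [0.269, 0.446, 0.851, 0.072]
contact_force: [-0.9, -0.5, 0.6]
finger_gap: 0.0856
grasp_force: 0.0
```

```bash
python3 -c "
from g import *
s=st();delta(axial(.02),chuckR(-47))"
```

```text
t 15.6 q [0.78, -0.09, -0.32, 2.01, -0.25, 0.67, 1.21] F [-0.9, -0.5, 0.6] T [0.11, 0.56, 0.03] gap 0.0856 gf 0.0
 axial 0.1431 lat e1,e2 -0.0005 0.0006 pos [0.5695, -0.2537, 0.231]
tr [-0.0, -0.0, 4.92] tw [-0.01, 0.07, -0.02]
```

Emit:
servo_tool --translation '[[0,0,0.8],[0,0,1.8],[0,0,2.8],[0,0,3.6],[0,0,4.3],[0,0,4.7],[0,0,4.9],[0,0,4.9]]' --twist '[[0,0,0],[0,0,0],[0,0,0],[0,0,0],[0,0,0],[0,0,0],[0,0,0],[0,0,0]]' --gripper '[1,1,1,1,1,1,1,1]'

```text
t: 16.4
tool_pos: [0.6331, -0.2681, 0.1273]
tool_rot: [0.269, 0.447, 0.85, 0.072]
contact_force: [-0.8, 0.3, -0.7]
finger_gap: 0.0856
grasp_force: 0.0
```

```bash
python3 -c "
from g import *
s=st();delta(axial(.02),chuckR(-47))"
```

```text
t 16.4 q [0.73, 0.17, -0.34, 1.99, -0.11, 0.44, 1.1] F [-0.8, 0.3, -0.7] T [0.1, 0.5, -0.0] gap 0.0856 gf 0.0
 axial 0.0206 lat e1,e2 -0.0003 0.0 pos [0.6331, -0.2681, 0.1273]
tr [-0.01, 0.01, 0.03] tw [-0.01, 0.07, -0.03]
```

Emit:
servo_tool --translation '[[0,0,0],[0,0,0],[0,0,0],[0,0,0],[0,0,0],[0,0,0],[0,0,0],[0,0,0]]' --twist '[[0,0,0],[0,0,0],[0,0,0],[0,0,0],[0,0,0],[0,0,0],[0,0,0],[0,0,0]]' --gripper '[0.6,0.6,0.5,0.5,0.5,0.5,0.5,0.5]'

```text
t: 17.2
tool_pos: [0.6325, -0.2689, 0.1291]
tool_rot: [0.269, 0.446, 0.85, 0.071]
contact_force: [-7.2, 1.2, 6.5]
finger_gap: 0.0558
grasp_force: 62.4
```

Emit:
servo_tool --translation '[[0,0,0],[0,0,0],[0,0,0],[0,0,0],[0,0,0],[0,0,0],[0,0,0],[0,0,0]]' --twist '[[0,0,1.2],[0,0,2.4],[0,0,3.6],[0,0,4.8],[0,0,6],[0,0,7.2],[0,0,8.4],[0,0,9]]' --gripper '[0.5,0.5,0.5,0.5,0.5,0.5,0.5,0.5]'

```text
t: 18.0
tool_pos: [0.632, -0.269, 0.1289]
tool_rot: [0.221, 0.739, 0.614, 0.169]
contact_force: [-6.1, -0.2, 7.2]
finger_gap: 0.0555
grasp_force: 62.6
```

```bash
python3 -c "
from g import *
s=st();delta(axial(.02),chuckR(-2))"
```

```text
t 18.0 q [0.62, 0.15, -0.22, 1.99, -0.16, 0.45, 0.35] F [-6.1, -0.2, 7.2] T [0.2, 2.15, 0.18] gap 0.0555 gf 62.6
 axial 0.0224 lat e1,e2 -0.0002 -0.0011 pos [0.632, -0.269, 0.1289]
tr [0.04, 0.01, 0.1] tw [0.03, 0.08, -0.05]
```

Emit:
servo_tool --translation '[[0,0,0],[0,0,0],[0,0,0],[0,0,0],[0,0,0],[0,0,0],[0,0,0],[0,0,0]]' --twist '[[0,0,0.6],[0,0,1.2],[0,0,1.8],[0,0,2.4],[0,0,3],[0,0,3.6],[0,0,4.2],[0,0,4.7]]' --gripper '[0.5,0.5,0.5,0.5,0.5,0.5,0.5,0.5]'

```text
t: 18.8
tool_pos: [0.6318, -0.2688, 0.1287]
tool_rot: [0.182, 0.848, 0.452, 0.21]
contact_force: [-7.1, -0.7, 7.9]
finger_gap: 0.0561
grasp_force: 63.4
```

```bash
python3 -c "
from g import *
s=st();delta(axial(.02),chuckR(21.5));print('T.a',np.array(s['torque'])@a)
c=shot('wrist')
v,u=np.mgrid[0:400,0:640]; uv=np.c_[u.ravel(),v.ravel()]; uv=uv[c['range_z'][uv[:,1],uv[:,0]]>0]; D=pts(c,uv)-MOUTH
A=D@a+.045;r=np.hypot(D@e1,D@e2); k=(A>.082)&(A<.09)&(r<.03)
print('head',np.median(A[k]),k.sum(),np.median((D@e1)[k]),np.median((D@e2)[k]))
"
```

```text
t 18.8 q [0.57, 0.15, -0.16, 2.0, -0.18, 0.45, -0.04] F [-7.1, -0.7, 7.9] T [0.36, 2.32, 0.8] gap 0.0561 gf 63.4
 axial 0.0224 lat e1,e2 -0.0005 -0.001 pos [0.6318, -0.2688, 0.1287]
tr [0.04, 0.0, 0.1] tw [0.05, 0.06, -0.02]
T.a 0.7514071626059864
head 0.08473482594292954 4565 0.0035703072704577838 0.007664393210042835
```

Emit:
servo_tool --translation '[[0,0,0],[0,0,0],[0,0,0],[0,0,0],[0,0,0],[0,0,0],[0,0,0],[0,0,0]]' --twist '[[0,0,0.2],[0,0,0.4],[0,0,0.6],[0,0,0.7],[0,0,0.7],[0,0,0.7],[0,0,0.7],[0,0,0.7]]' --gripper '[0.5,0.5,0.5,0.5,0.5,0.5,0.5,0.5]'

```text
t: 19.65
tool_pos: [0.6318, -0.2688, 0.1287]
tool_rot: [0.175, 0.861, 0.427, 0.215]
contact_force: [-6.2, 0.1, 8.3]
finger_gap: 0.0554
grasp_force: 63.4
```

```bash
python3 -c "
from g import *
s=st();delta(axial(.02),chuckR(25));print('T.a',np.array(s['torque'])@a)
"
```

```text
t 19.65 q [0.56, 0.15, -0.15, 2.0, -0.18, 0.45, -0.09] F [-6.2, 0.1, 8.3] T [0.48, 2.23, 0.83] gap 0.0554 gf 63.4
 axial 0.0224 lat e1,e2 -0.0005 -0.0009 pos [0.6318, -0.2688, 0.1287]
tr [0.04, 0.0, 0.1] tw [0.05, 0.05, 0.01]
T.a 0.7009918476961364
```

Emit:
servo_tool --translation '[[0,0,0],[0,0,0],[0,0,0],[0,0,0],[0,0,0],[0,0,0],[0,0,0],[0,0,0]]' --twist '[[0,0,0.05],[0,0,0.1],[0,0,0.15],[0,0,0.2],[0,0,0.3],[0,0,0.4],[0,0,0.5],[0,0,0.6]]' --gripper '[0.5,0.5,0.5,0.5,0.5,0.5,0.5,0.5]'

```text
t: 20.45
tool_pos: [0.6318, -0.2688, 0.1287]
tool_rot: [0.17, 0.872, 0.404, 0.219]
contact_force: [-6.4, -1.3, 7.4]
finger_gap: 0.0557
grasp_force: 63.7
```

```bash
python3 -c "
from g import *
s=st();delta(axial(.02),chuckR(28));print('T.a',np.array(s['torque'])@a)
"
```

```text
t 20.45 q [0.55, 0.15, -0.15, 2.0, -0.18, 0.45, -0.14] F [-6.4, -1.3, 7.4] T [0.47, 2.28, 1.07] gap 0.0557 gf 63.7
 axial 0.0224 lat e1,e2 -0.0005 -0.001 pos [0.6318, -0.2688, 0.1287]
tr [0.04, -0.0, 0.1] tw [0.06, 0.05, 0.01]
T.a 0.9181550810257143
```

The axial torque rises to 0.9 N·m with no slip, so the jaws are tight. I release, back off and check.

Emit:
servo_tool --translation '[[0,0,0],[0,0,0],[0,0,0],[0,0,0],[0,0,-1],[0,0,-2.5],[0,0,-4],[0,0,-5]]' --twist '[[0,0,0],[0,0,0],[0,0,0],[0,0,0],[0,0,0],[0,0,0],[0,0,0],[0,0,0]]' --gripper '[1,1,1,1,1,1,1,1]'

```text
t: 21.25
tool_pos: [0.5677, -0.2536, 0.2361]
tool_rot: [0.171, 0.872, 0.403, 0.221]
contact_force: [0.9, -0.6, -0.4]
finger_gap: 0.0855
grasp_force: 0.0
```

```bash
python3 - <<'E'
from g import *
s=st()
c=shot('wrist')
v,u=np.mgrid[0:400,0:640]; uv=np.c_[u.ravel(),v.ravel()]; uv=uv[c['range_z'][uv[:,1],uv[:,0]]>0]; D=pts(c,uv)-MOUTH
A=D@a+.045;r=np.hypot(D@e1,D@e2); k=(A>.055)&(A<.1)&(r<.03); h=k&(abs(A-np.median(A[k]))<.0015)
print('head top axial',np.median(A[k]),k.sum(),cv2.fitEllipse(cv2.convexHull((np.c_[D@e1,D@e2][h]*1000).astype(np.float32))))
T=np.c_[(D@e1)[h],(D@e2)[h],np.ones(h.sum())]; print('tilt deg',np.degrees(np.linalg.lstsq(T,A[h],rcond=None)[0][:2]))
rr=(r>.023)&(r<.028)&(abs(A-.045)<.008); print('rim axial',np.median(A[rr]))
b=shot('scene'); save('end.png',np.hstack([c['img'][100:320,180:480],b['img'][100:320,100:500]]))
E
```

```text
t 21.25 q [0.59, -0.1, -0.13, 2.02, -0.22, 0.68, -0.12] F [0.9, -0.6, -0.4] T [0.13, 0.51, -0.03] gap 0.0855 gf 0.0
 axial 0.1484 lat e1,e2 0.0007 0.0004 pos [0.5677, -0.2536, 0.2361]
head top axial 0.08478295544990107 2021 ((0.3086977005004883, -0.3346294164657593), (37.29372787475586, 37.43661117553711), 121.46556854248047)
tilt deg [-0.32596212 -0.20620154]
rim axial 0.045191731819429364
```

View pics/end.png

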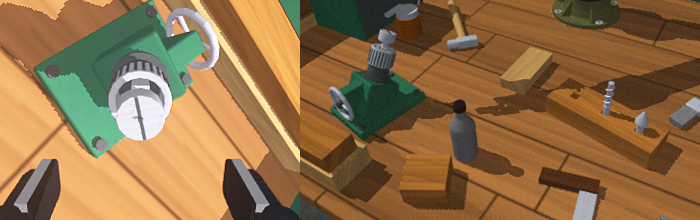

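The bit is centred (0.3 mm off), straight and seated. The other two bits stand in the rack, the bottle is upright and the gripper is clear.

```bash
python3 -c "
from workcell import robot
print(robot.hand_in())"
```

```text
the job is handed in; nothing more can be done
None
```

The flat-headed bit is seated and clamped tight in the chuck, the other two bits and the oil bottle are still standing, and the job was handed in at about 21 s; no verdict came back.

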